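# Kit the sugar-work tray to its drawn layout

### The job

Kit the white tray to the layout drawn on it: lay the lighter flat on its drawn outline, metal head on the grey end, and stand the red and the blue bottle (which has fallen over) upright in the lane, each at the circle of its own colour. Then slide the orange end stop up the lane until both bottles are snug against the end plate, whose setting varies, and press it home so that for a moment they bear on each other with about 10 N, never more than 20 N; leave the stop snug there. Leave the green bottle and the black thermometer where they are.

Things in the scene. Friction and masses are not known exactly. Their poses are not given: they have to be found in the camera images.
- tray: fixed tray, 110 (x) by 330 mm (y); white floor 6 mm above the worktop, lip and lane rails up to 14 mm above it. Origin: centre of the underside. The bottle lane runs along tray y at tray x = 0: two rails, inner faces 40 mm apart. A firmly clamped end plate (30 mm wide, 40 mm high) ends it, its face set each time anywhere from tray y = +44 to +56 mm, not reported. Beyond lies the lighter outline.
- stop (a joint): slide of the orange end stop, in m: 0 with its face at tray y = -125 mm, growing towards the end plate (tray +y), range 0 to 0.14; starts at 0 to 0.03. About 3 N of friction, no spring: it stays where left. The reading at which the row is snug differs each time with the end plate's setting (0.103 to 0.115): feel for it.
- stop_face (a point): middle of the stop's face towards the bottles, 19 mm above the tray floor. The stop is a plate 30 mm wide, 8 mm thick, top 37 mm above the floor; behind it a foot (38 mm wide, to 16 mm behind the face, 7 mm high) and two ribs (to 15 mm behind the face, 20 mm high). Above 20 mm the back is flat: push there with closed fingers.
- spot_red: red drawn circle (35 mm) on the tray floor in the lane; origin at its centre. The two circles lie next to each other at tray y = +33.5 and +0.5 mm; which colour is at the end plate varies.
- spot_blue: blue drawn circle (35 mm), likewise.
- lighter_spot: drawn lighter outline on the tray floor, 27 x 91 mm, black border with a yellow body field and a grey field at the head end; origin at its centre, the head end towards its own -y.
- spot_head (a point): point in the grey head field of the outline, 35 mm from its centre.
- red_bottle: food-colour dropper bottle, red with white cap: 33 mm diameter up to 56 mm from the base, then a cap (21 mm diameter) up to 81 mm; 25 to 60 g. Origin: centre of the base, z along the axis to the cap. Starts upright on the worktop; may have changed places with the green bottle.
- blue_bottle: food-colour dropper bottle, blue with black cap: 33 mm diameter up to 56 mm from the base, then a cap (21 mm diameter) up to 81 mm; 25 to 60 g. Origin: centre of the base, z along the axis to the cap. Starts lying on its side on the worktop, cap pointing away from the tray (about +y); it can roll. Gripped at 45 degrees, leaning over the cap, it can be swung upright.
- lighter: red pocket lighter lying flat, 23 mm wide (x), 89 mm long (y), 13 mm high, about 21 g; metal head at its -y end. Origin: centre of the underside.
- lighter_head (a point): point in the lighter's metal head, 35 mm from its centre.
- green_bottle: food-colour dropper bottle, green with white cap: 33 mm diameter up to 56 mm from the base, then a cap (21 mm diameter) up to 81 mm; 25 to 60 g. Origin: centre of the base, z along the axis to the cap. Bystander, upright.
- thermometer: bystander: flat black digital thermometer, 42 x 105 x 20 mm; origin: centre of its underside.

How it is judged (in metres and radians):
On the way:
1. with both bottles in the lane, the stop is pressed home: the bottles bear on each other with over 5 N (contact force between red_bottle and blue_bottle above 5 N and value of joint stop above 0.1 m and angle between each of red_bottle, blue_bottle's own z axis and vertical below 0.1 rad and horizontal distance between red_bottle and spot_red below 0.01 m and horizontal distance between blue_bottle and spot_blue below 0.01 m), for 0.1 s.
At the end, for the whole second after the job is handed in: Red and blue bottle upright (0.1 rad) on the tray floor within 10 mm of their circles' centres, 35.5 mm or less apart, the stop's face within 19.5 mm of one's axis; lighter flat on the floor, centre within 8 mm and head point within 11 mm of the outline's; all at rest (horizontal distance between red_bottle and spot_red below 0.01 m and angle between each of red_bottle, blue_bottle, lighter's own z axis and vertical below 0.1 rad and z of red_bottle in the frame of tray between 0.003 and 0.01 m and linear speed of each of red_bottle, blue_bottle, lighter below 0.02 m/s and horizontal distance between blue_bottle and spot_blue below 0.01 m and z of blue_bottle in the frame of tray between 0.003 and 0.01 m and horizontal distance between red_bottle and blue_bottle below 0.0355 m and (horizontal distance between stop_face and red_bottle below 0.0195 m or horizontal distance between stop_face and blue_bottle below 0.0195 m) and horizontal distance between lighter and lighter_spot below 0.008 m and horizontal distance between lighter_head and spot_head below 0.011 m and z of lighter in the frame of tray between 0.003 and 0.01 m); the robot touches nothing.
It fails at once if a bystander (green bottle, thermometer) moved by more than 20 mm (distance of any of green_bottle, thermometer from where it was at the start of the episode above 0.02 m).
It fails at once if the bottles squeezed together with more than 20 N (contact force between red_bottle and blue_bottle above 20 N).
It also fails if it takes over 72 s, if anything falls off the work surface, if the arm or the gripper's body presses on something with over 40 N, if the wrist force passes 120 N, or if a joint passes its speed limit or range.

### The arm

A 6-joint arm with a two-finger parallel gripper is mounted at the origin on the work surface; the furniture and walls round the work are solid. World frame = base frame: x ahead of the robot, y to its left, z up, the work surface at z = 0. Lengths are in m, angles in degrees, forces in N, time in s.
With the tool pointing down it reaches from about 0.25 to 0.725 m from the base axis. Payload 9.7 kg.
Tool frame: the origin (TCP) lies midway between the tips of the shut fingers; the grasp point (between the pads) lies 19 mm behind it; z points along the fingers, y is the direction in which the jaws open and shut (so a half turn about z gives the same grasp; the last joint's range is limited). The gripper opens to 85 mm and grips with 20 to 120 N. Pads are 22 mm wide; open, the fingers measure 114 mm over their backs; the gripper's body (76 mm by 85 mm) begins 54 mm behind the grasp point. The pads swing forward as they close: fully open they stand 13 mm farther back than shut.
Start: joints at [74.198, 4.979, 10.078, 95.1, 0, 90], TCP at [0.15, 0.529, 0.231] pointing down, gripper open.
Joint ranges: [-179.16, 179.16], [-48.56, 103.87], [-65.8, 70.77], [-126.05, 130.52], [-82.76, 87.17], [-180, 180]. Speed limits (degrees/s): [127.2, 127.2, 147.25, 180, 180, 180].

### API

Orientations are given as [roll, pitch, yaw] about the fixed x, y, z axes, in that order (R = Rz(yaw) Ry(pitch) Rx(roll)).
In Python, from workcell import bot, camera, recognise gives the robot as it stands. The module is installed in compiled form; this text tells all that it offers.
- The arm moves only by the tool apply_moves, never from a script. Its argument "targets" is one flat list of numbers, 7 for each row, row after row: the shift along the world's x, y, z in units of 30 mm (1.0 is 30 mm), then the turn, a rotation vector about the world's x, y, z in units of 6 degrees (1.0 is 6 degrees), then the opening, from 0 (shut) to 1 (fully open). A call has 1 to 5 rows; each row is the pose to reach, as a shift and turn from the pose commanded when the call began; what a row does not reach only later rows make up. A row lasts 1/10 s, in which the tool goes at most 50 mm and 8.59 degrees, less where a joint would pass 70% of its speed; a pose out of reach is approached as far as the arm can. A call with a gripper value outside its range is refused whole. The fingers move at their own pace and stop on an object; "newtons" is the grip in N (left out, the last holds). Time passes only in rows, so rows that repeat a pose let the fingers close. It gives the time, the measured TCP pose, the force and the opening at its end, in the units of the state.
- bot.get_obs(): the state, without advancing time (a new reading comes with each control period).
- camera(name): name is "scene" or "side" or "wrist"; returns a dict with "img" (400x640x3 uint8, red, green, blue), "intrinsics" (3x3 intrinsics, pixels), "origin" and "rotation" of the camera in the world. Camera axes: x right, y up, looking along -z (the intrinsics and any distortion apply to the point x, -y, -z); pixel columns grow to the right and rows downward; lengths in m; the calibration is good to about 2 mm. A picture is of the moment at which its call begins. There is no depth.
- bot.job_done(): hands the job in, once; it reports no verdict.
Trained networks look in the newest picture that a camera, given by its name, has taken for a name from the list of things; names that differ only in an ending like _2 or _b are one class to them, and where a whole thing is asked for, a point or a joint stands for the part that bears it (a point fixed in the world has none). Each returns a list of dicts, best first, with "conf" (0 to 1); they miss things now and then, are a little off and sometimes report something else, mostly with a low value. They report only what shows in the picture. A call takes as long as a camera call.
- recognise(query, camera): "box" ([left, top, right, bottom] in pixels, round what is visible of it).
The state is a dict: "time": time; "q": joint angles; "qd": joint speeds; "joint_efforts": joint torques, N m; "ee_pos": TCP position; "tcp_rot": TCP orientation; "wrist_force": force on the tool from outside, world axes, zero at the start; "torque": the same for the moment, N m; "opening": finger opening in m.
Only numpy, scipy, OpenCV 4.12 (cv2) and the standard library are available. Lean on these libraries where they do the work, as an engineer would, in place of code of your own. Each camera call takes 0.05 s, during which the arm holds its last target.

## Working session

There is one attempt and no reset: what is moved stays moved. The work goes in short steps, Python scripts to look and compute and a tool call to move; the robot and the scene stay as the last step left them, time stands still between calls to the robot, and variables do not carry over. Pictures are saved under pics/ and viewed, and the job is handed in when it is done.

Besides the shell and the picture viewer there is one more tool, called after "Emit:" by a JSON object that holds its "api" and its "payload". apply_moves: Moves the arm, as the interface text tells. Its arguments: {"type":"object","properties":{"targets":{"type":"array"},"newtons":{"type":"number"}},"required":["targets"]}

```bash
mkdir -p pics
cat > h.py <<'E'
import numpy as np, cv2
from workcell import bot, camera, recognise
def pix2w(c,u,v,z):
    K=c["intrinsics"];R=np.array(c["rotation"]);o=np.array(c["origin"])
    d=np.linalg.inv(K)@np.array([u,v,1.0]); d=R@np.array([d[0],-d[1],-d[2]])
    return o+d*(z-o[2])/d[2]
def w2pix(c,p):
    K=c["intrinsics"];R=np.array(c["rotation"]);o=np.array(c["origin"])
    q=R.T@(np.array(p)-o); q=np.array([q[0],-q[1],-q[2]]); q=K@q; return q[:2]/q[2]
def save(c,n): cv2.imwrite("pics/"+n+".png",cv2.cvtColor(c["img"],cv2.COLOR_RGB2BGR))
E
python3 - <<'E'
from h import *
print(bot.get_obs())
for n in ["scene","side","wrist"]:
    c=camera(n); save(c,n+"0"); print(n,c["origin"],np.array(c["rotation"]).round(3).tolist(),np.array(c["intrinsics"]).tolist(), [k for k in c])
    for t in ["tray","stop","spot_red","spot_blue","lighter_spot","red_bottle","blue_bottle","lighter","lighter_head","green_bottle","thermometer"]:
        print(t,[(np.round(r["box"]).tolist(),round(r["conf"],2)) for r in recognise(t,n)][:2])
E
```

```text
{'time': 0.0, 'q': array([ 7.41975491e+01,  5.01178844e+00,  1.00336090e+01,  9.51009590e+01,
       -1.53632187e-03,  9.00023393e+01]), 'qd': array([ 0.05948272,  0.04144065, -0.08661993, -0.03974731,  0.08651416,
       -0.0919923 ]), 'joint_efforts': array([-4.09832501e-03, -5.20391357e+01,  4.64806151e+01,  1.61282031e-02,
       -2.64201080e-04, -7.03210802e-06]), 'ee_pos': array([0.14971763, 0.52897644, 0.23056891]), 'tcp_rot': array([-1.79920862e+02,  1.53955154e-03,  1.64195212e+02]), 'wrist_force': array([ 0.32344837, -0.20056391,  0.12096995]), 'torque': array([0.01837508, 0.00711198, 0.05437831]), 'opening': 0.08562569730377297}
scene [-0.25609921 -0.62571953  1.11537516] [41.608, 0.565, -48.977] [[482.1318804486942, 0.0, 315.404240131562], [0.0, 482.1318804486942, 199.773203301029], [0.0, 0.0, 1.0]] ['img', 'intrinsics', 'origin', 'rotation']
tray [([278.0, 181.0, 391.0, 267.0], 0.73)]
stop [([363.0, 235.0, 372.0, 246.0], 0.53), ([280.0, 186.0, 393.0, 267.0], 0.46)]
spot_red [([293.0, 194.0, 314.0, 213.0], 0.65), ([216.0, 158.0, 232.0, 170.0], 0.41)]
spot_blue [([320.0, 2
[... 994 characters left out ...]
94.0, 305.0, 309.0, 339.0], 0.65)]
lighter_head [([291.0, 305.0, 309.0, 338.0], 0.77), ([305.0, 218.0, 334.0, 228.0], 0.49)]
green_bottle [([299.0, 248.0, 312.0, 272.0], 0.53), ([302.0, 220.0, 332.0, 226.0], 0.16)]
thermometer [([309.0, 138.0, 340.0, 153.0], 0.6)]
wrist [0.07441435 0.54983321 0.37348653] [-18.043, 0.011, 74.194] [[353.96454878761915, 0.0, 320.324783880518], [0.0, 353.96454878761915, 200.11605179283774], [0.0, 0.0, 1.0]] ['img', 'intrinsics', 'origin', 'rotation']
tray []
stop []
spot_red []
spot_blue []
lighter_spot []
red_bottle []
blue_bottle [([217.0, 373.0, 274.0, 399.0], 0.72)]
lighter []
lighter_head [([216.0, 377.0, 275.0, 398.0], 0.36)]
green_bottle []
thermometer []
```

```bash
sed -i '1i from scipy.spatial.transform import Rotation as Ro' h.py; sed -i 's/R=np.array(c\["rotation"\])/R=Ro.from_euler("xyz",c["rotation"],degrees=True).as_matrix()/' h.py
python3 - <<'E'
import cv2
a=cv2.imread("pics/scene0.png")[130:290,190:430]; cv2.imwrite("pics/scene0z.png",cv2.resize(a,None,fx=3.3,fy=3.3,interpolation=cv2.INTER_CUBIC))
a=cv2.imread("pics/side0.png")[125:350,240:390]; cv2.imwrite("pics/side0z.png",cv2.resize(a,None,fx=2.66,fy=2.66,interpolation=cv2.INTER_CUBIC))
E
```

```text
(no output)
```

View pics/scene0z.png

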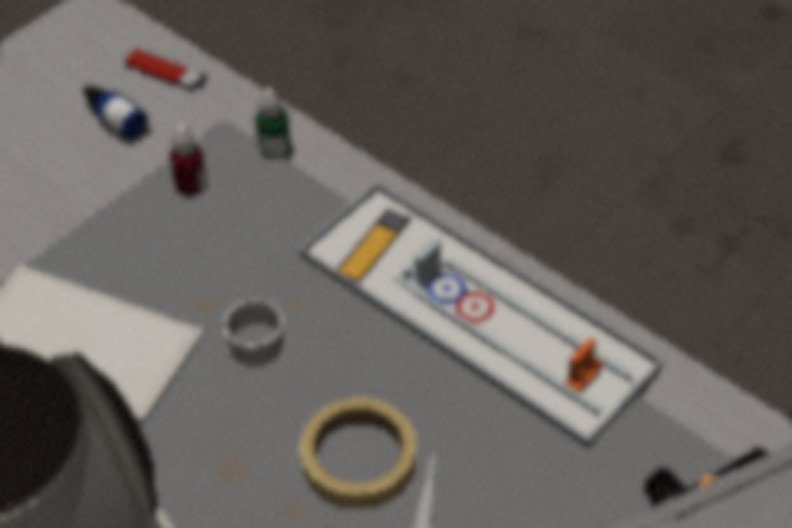

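View pics/side0z.png

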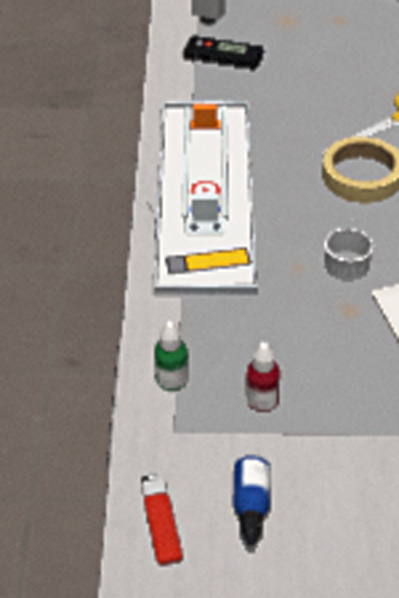

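View pics/wrist0.png

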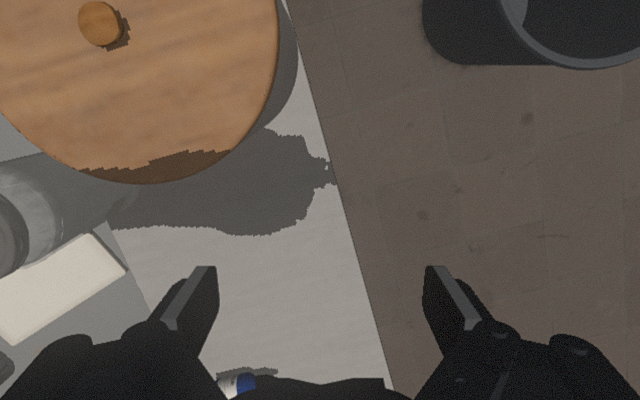

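Run:
```python
from h import *
c=camera("side"); s=camera("scene")
Z=lambda u,v:(240+u/2.66,125+v/2.66)
S=lambda u,v:(190+u/3.3,130+v/3.3)
for n,u,v,z in [("trayTL",162,104,.014),("trayTR",243,103,.014),("trayBL",155,290,.014),("trayBR",257,291,.014),("redb",263,402,0),("greenb",171,383,0),("lhead",152,487,.013),("ltail",171,555,.013),("bluebase",253,465,.0165),("bluecap",250,545,.0165),("outhead",167,264,.006),("outtail",247,257,.006)]:
    print(n,pix2w(c,*Z(u,v),z).round(4))
for n,u,v,z in [("trayL",305,253,.014),("trayT",378,187,.014),("trayR",660,365,.014),("trayB",590,440,.014),("redb",187,188,0),("greenb",275,152,0),("bspot",447,289,.006),("rspot",474,306,.006),("bluebase",137,128,.0165),("cap",92,95,.0165)]:
    print(n,pix2w(s,*S(u,v),z).round(4))
```

```text
trayTL [ 0.4999 -0.2271  0.014 ]
trayTR [ 0.3973 -0.2282  0.014 ]
trayBL [0.4944 0.1003 0.014 ]
trayBR [0.3873 0.1022 0.014 ]
redb [0.3844 0.2376 0.    ]
greenb [0.4742 0.214  0.    ]
lhead [0.4864 0.3434 0.013 ]
ltail [0.4672 0.4112 0.013 ]
bluebase [0.396  0.3224 0.0165]
bluecap [0.4002 0.4037 0.0165]
outhead [0.4837 0.0533 0.006 ]
outtail [0.3967 0.0428 0.006 ]
trayL [0.389  0.0819 0.014 ]
trayT [0.4941 0.0864 0.014 ]
trayR [ 0.4954 -0.238   0.014 ]
trayB [ 0.3943 -0.2388  0.014 ]
redb [0.3832 0.2344 0.    ]
greenb [0.473  0.2038 0.    ]
bspot [ 0.446  -0.0401  0.006 ]
rspot [ 0.4467 -0.0711  0.006 ]
bluebase [0.3977 0.3179 0.0165]
cap [0.4003 0.3872 0.0165]
```

Emit:
{"api": "apply_moves", "payload": {"targets": [9,-9.6,3.3,0,0,-12.4,0.7,9,-9.6,3.3,0,0,-12.4,0.7,9,-9.6,3.3,0,0,-12.4,0.7,9,-9.6,3.3,0,0,-12.4,0.7,9,-9.6,3.3,0,0,-12.4,0.7]}}

```text
time: 2.4
ee_pos: [0.3165, 0.3507, 0.2928]
tcp_rot: [180.0, -0.0, 120.9]
wrist_force: [1.9, 1.0, 0.2]
opening: 0.0601
```

Emit:
{"api": "apply_moves", "payload": {"targets": [3.4,-3.7,1.2,0,0,-5.15,0.7,3.4,-3.7,1.2,0,0,-5.15,0.7,3.4,-3.7,1.2,0,0,-5.15,0.7,3.4,-3.7,1.2,0,0,-5.15,0.7]}}

```text
time: 2.8
ee_pos: [0.4205, 0.2379, 0.3292]
tcp_rot: [179.9, -0.0, 89.7]
wrist_force: [0.1, 0.2, 0.5]
opening: 0.0601
```

Run:
```python
from h import *
c=camera("wrist"); save(c,"w1"); o=bot.get_obs(); print(o["q"].round(1),o["ee_pos"],o["tcp_rot"],c["origin"],c["rotation"],o["time"])
import pickle; pickle.dump(c,open("w1.pkl","wb"))
```

```text
[ 29.7  -0.8  15.2 106.   -0.  120.1] [0.41969277 0.23892328 0.32875698] [ 1.79933655e+02 -9.17815633e-03  8.95342790e+01] [0.42102653 0.3158349  0.47140937] [-17.95032907  -0.24716478  -0.29214037] 2.85
```

View pics/w1.png

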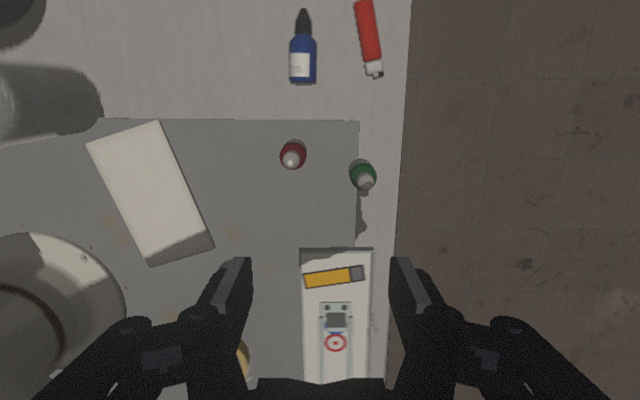

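Run:
```python
import cv2
a=cv2.imread("pics/w1.png")
cv2.imwrite("pics/w1a.png",cv2.resize(a[0:200,260:400],None,fx=3,fy=3,interpolation=cv2.INTER_CUBIC))
cv2.imwrite("pics/w1b.png",cv2.resize(a[240:385,265:400],None,fx=4,fy=4,interpolation=cv2.INTER_CUBIC))
```

```text
(no output)
```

View pics/w1a.png

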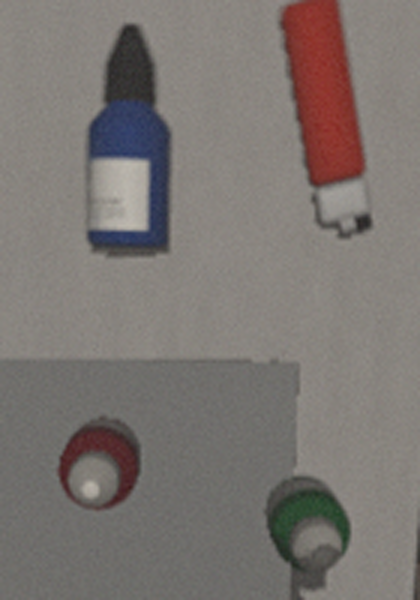

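View pics/w1b.png

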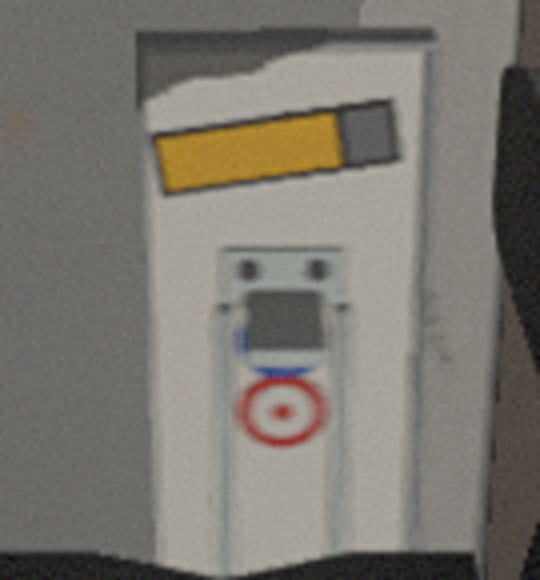

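Run:
```python
from h import *
import pickle; c=pickle.load(open("w1.pkl","rb"))
A=lambda u,v:(260+u/3,v/3); B=lambda u,v:(265+u/4,240+v/4)
for n,F,u,v,z in [("blue base ctr",A,129,245,.0165),("blue shoulder L",A,89,125,.0165),("blueR",A,170,125,.0165),("baseL",A,88,242,.0165),("baseR",A,170,245,.0165),("captip",A,132,25,.0165),
 ("redcap",A,91,489,.081),("redbody top",A,92,480,.056),("greencap",A,314,548,.081),
 ("lightHeadL",A,320,222,.006),("lhR",A,370,222,.013),("body/head L",A,314,185,.013),("body/head R",A,364,177,.013),("tailL",A,284,5,.013),("tailR",A,334,-2,.013),
 ("o1",B,155,135,.006),("o2",B,165,194,.006),("o3",B,391,101,.006),("o4",B,400,158,.006),("rspot",B,282,412,.006),("trayTL",B,138,33,.014),("trayTR",B,435,33,.014),("plate topL",B,250,291,.046),("plate topR",B,322,291,.046),("plate face L",B,248,349,.046),("plate face R",B,322,349,.046),("railL",B,222,540,.02),("railR",B,338,540,.02),("railL",B,226,320,.02),("railR",B,343,320,.02)]:
    print(n,(pix2w(c,*F(u,v),z)*1000).round(1))
```

```text
blue base ctr [401.9 320.3  16.5]
blue shoulder L [387.1 365.1  16.5]
blueR [418.9 365.   16.5]
baseL [385.3 321.6  16.5]
baseR [418.6 320.2  16.5]
captip [404.7 400.2  16.5]
redcap [388.7 233.3  81. ]
redbody top [387.1 231.6  56. ]
greencap [472.8 210.   81. ]
lightHeadL [480.6 329.    6. ]
lhR [500.  328.7  13. ]
body/head L [476.7 342.9  13. ]
body/head R [496.8 345.8  13. ]
tailL [463.1 407.5  13. ]
tailR [482.2 409.8  13. ]
o1 [397.1  50.5   6. ]
o2 [400.4  25.5   6. ]
o3 [484.1  64.    6. ]
o4 [488.3  40.2   6. ]
rspot [445.2 -74.    6. ]
trayTL [392.3  96.   14. ]
trayTR [497.8  95.2  14. ]
plate topL [431.4  11.2  46. ]
plate topR [456.8  11.   46. ]
plate face L [430.7 -13.1  46. ]
plate face R [457.2 -13.4  46. ]
railL [ 421.  -123.8   20. ]
railR [ 467.3 -124.2   20. ]
railL [423.  -20.2  20. ]
railR [467.1 -20.5  20. ]
```

Emit:
{"api": "apply_moves", "payload": {"targets": [2,4.4,-6,0,0,2.15,0.5,2,4.4,-6,0,0,2.15,0.5,2,4.4,-6,0,0,2.15,0.5,2,4.4,-6,0,0,2.15,0.5,2,4.4,-6,0,0,2.15,0.5]}}

```text
time: 3.35
ee_pos: [0.4765, 0.375, 0.1441]
tcp_rot: [-179.8, 0.1, 103.4]
wrist_force: [-0.9, -0.8, 1.0]
opening: 0.0424
```

```bash
cat > shot.py <<'E'
import sys,pickle
from h import *
c=camera("wrist"); save(c,sys.argv[1]); o=bot.get_obs(); print(o["q"].round(1),o["ee_pos"].round(4),o["tcp_rot"].round(2),o["time"],o["opening"])
pickle.dump(c,open(sys.argv[1]+".pkl","wb"))
E
python3 shot.py w2
```

```text
[ 38.3  12.3   8.3  86.3   0.  114.8] [0.4763 0.3759 0.1402] [-1.7961e+02  1.4000e-01  1.0347e+02] 3.4 0.04260689808786715
```

View pics/w2.png

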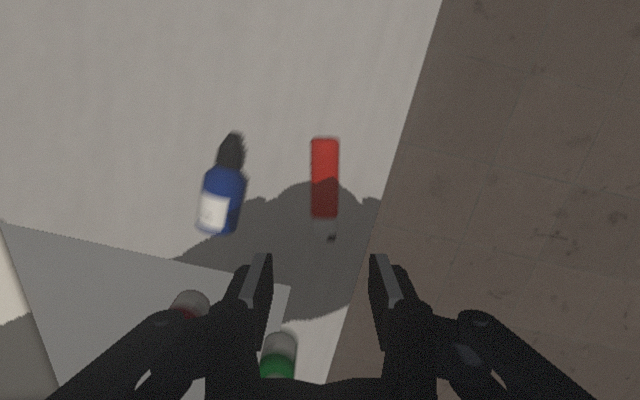

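Run:
```python
from h import *
import pickle; c=pickle.load(open("w2.pkl","rb"))
for n,u,v,z in [("tail",325,137,.013),("tailnear",325,139,.006),("head",325,242,.008),("bodyhead",325,219,.013),("blue cap tip",237,133,.0165),("blue base",214,235,.0165)]:
    print(n,(pix2w(c,u,v,z)*1000).round(1))
print(c["origin"],c["rotation"])
```

```text
tail [471.1 414.8  13. ]
tailnear [471.8 412.3   6. ]
head [492.6 326.9   8. ]
bodyhead [487.  349.3  13. ]
blue cap tip [405.6 402.7  16.5]
blue base [400.6 315.4  16.5]
[0.45908284 0.45105605 0.28628207] [-18.04729611   0.06631424  13.43605208]
```

Emit:
{"api": "apply_moves", "payload": {"targets": [0.1,-0.05,-1.6,0,0,0,0.5,0.1,-0.05,-3.2,0,0,0,0.5,0.1,-0.05,-4,0,0,0,0.5,0.1,-0.05,-4,0,0,0,0.5]}}

```text
time: 3.8
ee_pos: [0.4779, 0.3707, 0.0239]
tcp_rot: [-179.6, 0.2, 103.4]
wrist_force: [-0.2, 0.2, 0.3]
opening: 0.0424
```

Emit:
{"api": "apply_moves", "payload": {"targets": [0.12,0,-0.65,0,0,0,0.5,0.12,0,-0.65,0,0,0,0.0,0.12,0,-0.65,0,0,0,0.0,0.12,0,-0.65,0,0,0,0.0,0.12,0,-0.65,0,0,0,0.0], "newtons": 30}}

```text
time: 4.3
ee_pos: [0.4854, 0.373, 0.012]
tcp_rot: [179.8, -0.1, 103.3]
wrist_force: [0.1, -0.5, 7.6]
opening: 0.0003
```

Emit:
{"api": "apply_moves", "payload": {"targets": [0,0,1.5,0,0,0,0.5,0,0,3,0,0,0,0.5,0,0,3,0,0,0,0.5,0,0,3,0,0,0,0.5]}}

```text
time: 4.7
ee_pos: [0.485, 0.3726, 0.1014]
tcp_rot: [179.8, -0.1, 103.2]
wrist_force: [-0.3, -0.9, -0.1]
opening: 0.043
```

```bash
python3 shot.py w3
```

```text
[ 37.5  12.6   4.1  81.4   0.  114.3] [0.4844 0.3721 0.0995] [ 1.7992e+02 -4.0000e-02  1.0324e+02] 4.75 0.04254064201067236
```

View pics/w3.png

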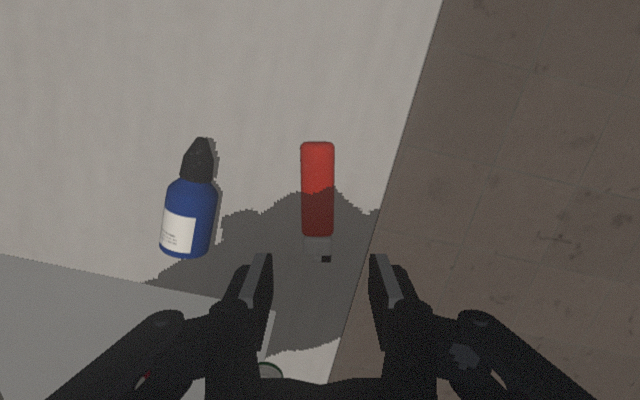

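Run:
```python
from h import *
import pickle; c=pickle.load(open("w3.pkl","rb"))
for n,u,v,z in [("tailL",301,144,.013),("tailR",334,144,.013),("hdL",302,236,.013),("hdR",333,236,.013),("head",317,262,.008)]:
    print(n,(pix2w(c,u,v,z)*1000).round(1))
for p in ([.4844,.3721,.0995],): print(w2pix(c,p))
```

```text
tailL [464.3 410.5  13. ]
tailR [485.2 415.4  13. ]
hdL [478.8 347.   13. ]
hdR [500.2 352.   13. ]
head [494.4 326.9   8. ]
[317.54560157 265.8146589 ]
```

Emit:
{"api": "apply_moves", "payload": {"targets": [0,-0.05,-1.6,0,0,0,0.5,0,-0.05,-2.8,0,0,0,0.5,0,-0.05,-3.2,0,0,0,0.5,0,-0.05,-3.2,0,0,0,0.5]}}

```text
time: 5.15
ee_pos: [0.483, 0.3695, 0.0011]
tcp_rot: [-179.8, 0.1, 103.2]
wrist_force: [0.8, 0.1, 0.7]
opening: 0.0429
```

Emit:
{"api": "apply_moves", "payload": {"targets": [0.05,0,0.1,0,0,0,0.4,0.05,0,0.1,0,0,0,0,0.05,0,0.1,0,0,0,0,0.05,0,0.1,0,0,0,0]}}

```text
time: 5.55
ee_pos: [0.4863, 0.3707, 0.0068]
tcp_rot: [179.9, -0.0, 103.2]
wrist_force: [-0.2, -0.9, 5.0]
opening: 0.0206
```

Emit:
{"api": "apply_moves", "payload": {"targets": [0,0,0,0,0,0,0,0,0,0.5,0,0,0,0,0,0,1.5,0,0,0,0,0,0,2,0,0,0,0]}}

```text
time: 5.95
ee_pos: [0.4864, 0.3709, 0.0689]
tcp_rot: [179.8, -0.1, 103.2]
wrist_force: [0.4, 0.4, 0.8]
opening: 0.0207
```

```bash
python3 shot.py w4
```

```text
[ 37.3  13.    1.4  78.    0.  114.1] [0.4872 0.3715 0.0709] [ 1.7969e+02 -1.4000e-01  1.0322e+02] 6.0 0.021336504407066623
```

View pics/w4.png

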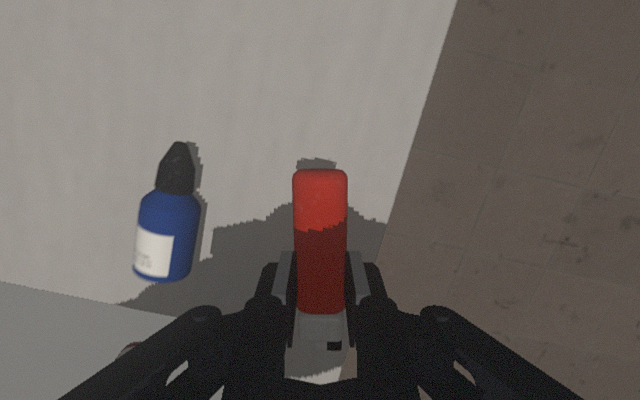

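Run:
```python
from h import *
import pickle; c=pickle.load(open("w4.pkl","rb")); t=np.array([.4872,.3715,.0709]); R=Ro.from_euler("xyz",[180,0,103.2],degrees=True).as_matrix()
for n,u,v,z in [("tailL",294,178,.078),("tailR",347,178,.078),("tail",320,170,.078),("body/head",320,312,.078),("bhL",297,310,.078),("bhR",345,310,.078),("head",322,351,.072)]:
    p=pix2w(c,u,v,z); print(n,(R.T@(p-t)*1000).round(1))
```

```text
tailL [ 43.3 -10.6  -7.1]
tailR [43.2  9.9 -7.1]
tail [46.4 -0.5 -7.1]
body/head [-17.5  -0.5  -7.1]
bhL [-16.5 -10.6  -7.1]
bhR [-16.6  10.5  -7.1]
head [-43.7   0.5  -1.1]
```

Emit:
{"api": "apply_moves", "payload": {"targets": [0,0,1.6,0,0,0,0,-0.5,-1.5,3,0,0,0,0,-5.2,-12.3,6.6,0,0,0,0,-5.2,-12.3,6.6,0,0,0,0,-5.2,-12.3,6.6,0,0,0,0]}}

```text
time: 6.5
ee_pos: [0.4163, 0.2024, 0.193]
tcp_rot: [180.0, 0.0, 103.3]
wrist_force: [1.3, -1.1, 0.3]
opening: 0.0209
```

Emit:
{"api": "apply_moves", "payload": {"targets": [-3,-6.5,1.2,0,0,0,0,-3,-6.5,1.2,0,0,0,0,-3,-6.5,1.2,0,0,0,0,-3,-6.5,1.2,0,0,0,0,-3,-6.5,1.2,0,0,0,0]}}

```text
time: 7.0
ee_pos: [0.3257, 0.0064, 0.2297]
tcp_rot: [179.9, 0.1, 103.1]
wrist_force: [1.0, -0.7, -0.3]
opening: 0.0211
```

```bash
python3 shot.py w5
```

```text
[  1.1 -25.6 -16.2  99.3  -0.1  78. ] [0.3257 0.0058 0.23  ] [1.7988e+02 8.0000e-02 1.0308e+02] 7.05 0.021244196248558733
```

View pics/w5.png

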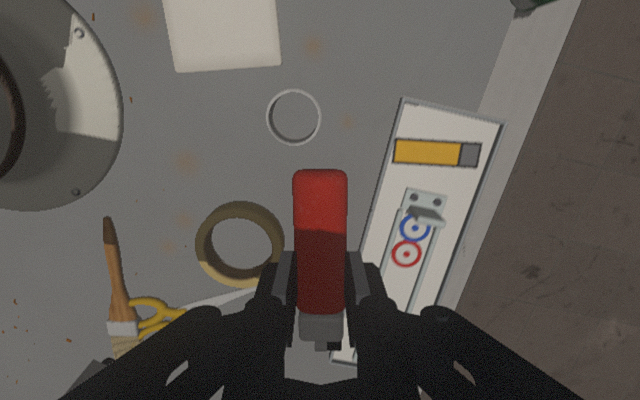

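Run:
```python
import cv2
a=cv2.imread("pics/w5.png")
cv2.imwrite("pics/w5a.png",cv2.resize(a[90:275,365:515],None,fx=4,fy=3.2*1.25,interpolation=cv2.INTER_CUBIC)[:600])
```

```text
(no output)
```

View pics/w5a.png

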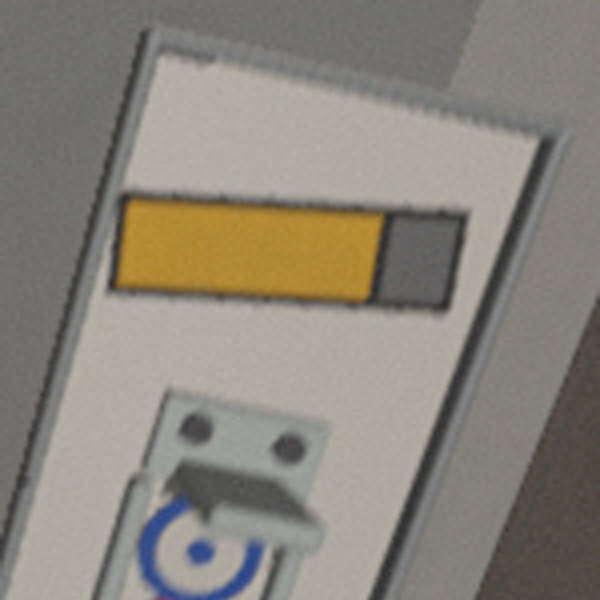

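Run:
```python
from h import *
import pickle; c=pickle.load(open("w5.pkl","rb"))
B=lambda u,v:(365+u/4,90+v/4)
for n,u,v,z in [("o1",121,194,.006),("o2",107,291,.006),("o3",470,211,.006),("o4",450,311,.006),("bspot",201,551,.006),("rspot",164,656,.006),("TL",150,30,.014),("TR",567,128,.014),("TL20",150,30,.02),("TR20",567,128,.02),("pfaceL?",215,520,.046),("pfaceR",322,545,.046),("pbL",168,482,.046),("bpL",165,390,.008),("bpR",328,425,.008)]:
    print(n,(pix2w(c,*B(u,v),z)*1000).round(1))
```

```text
o1 [396.4  49.    6. ]
o2 [400.2  23.8   6. ]
o3 [485.7  65.2   6. ]
o4 [490.2  39.2   6. ]
bspot [447.  -41.1   6. ]
rspot [446.7 -74.4   6. ]
TL [389.9  89.4  14. ]
TR [497.8  90.5  14. ]
TL20 [388.5  89.3  20. ]
TR20 [494.6  90.3  20. ]
pfaceL? [432.7 -18.9  46. ]
pfaceR [460.7 -19.3  46. ]
pbL [418.4 -12.   46. ]
bpL [422.6   1.8   8. ]
bpR [468.4   2.3   8. ]
```

Emit:
{"api": "apply_moves", "payload": {"targets": [3.94,1.29,-1,0,0,14.45,0,3.94,1.29,-1,0,0,14.45,0,3.94,1.29,-1,0,0,14.45,0,3.94,1.29,-2,0,0,14.45,0,3.94,1.29,-3,0,0,14.45,0]}}

```text
time: 7.55
ee_pos: [0.4463, 0.048, 0.1373]
tcp_rot: [180.0, -0.0, 146.6]
wrist_force: [1.0, -0.2, -0.3]
opening: 0.0211
```

Emit:
{"api": "apply_moves", "payload": {"targets": [0,0,-1,0,0,7.3,0,0,0,-2,0,0,7.3,0,0,0,-2.3,0,0,7.3,0,0,0,-2.3,0,0,7.3,0,0,0,-2.3,0,0,7.3,0]}}

```text
time: 8.05
ee_pos: [0.4451, 0.0476, 0.0688]
tcp_rot: [180.0, -0.1, -170.5]
wrist_force: [-0.1, -0.8, 0.6]
opening: 0.0212
```

Emit:
{"api": "apply_moves", "payload": {"targets": [-0.04,-0.1,-0.8,0,0,0.05,0,-0.04,-0.1,-1.5,0,0,0.05,0,-0.04,-0.1,-1.5,0,0,0.05,0,-0.04,-0.1,-1.5,0,0,0.05,0]}}

```text
time: 8.45
ee_pos: [0.4441, 0.0446, 0.0248]
tcp_rot: [180.0, -0.0, -170.5]
wrist_force: [-0.7, -0.4, -0.5]
opening: 0.0209
```

```bash
python3 shot.py w6
python3 - <<'E'
from h import *
c=camera("side"); save(c,"s6"); a=cv2.imread("pics/s6.png")[180:250,280:350]; cv2.imwrite("pics/s6z.png",cv2.resize(a,None,fx=8,fy=8,interpolation=cv2.INTER_CUBIC))
E
```

```text
[  5.7  -8.1 -25.5  72.5   0.   -3.8] [0.4446 0.0446 0.0255] [-1.8000e+02  4.0000e-02 -1.7052e+02] 8.5 0.020886272541996497
```

View pics/w6.png

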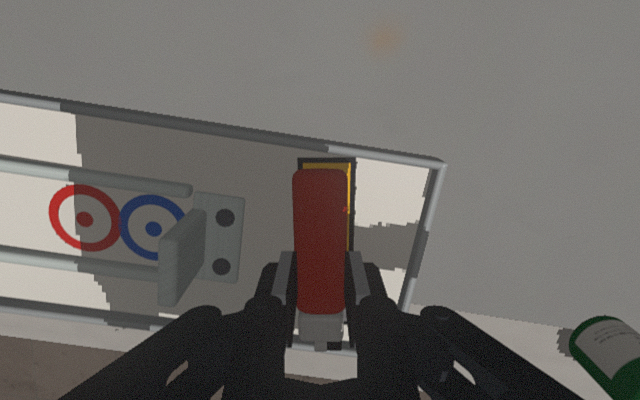

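View pics/s6z.png

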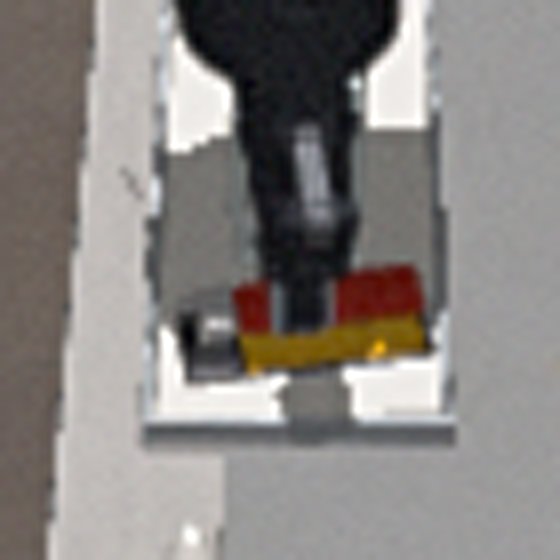

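Run:
```python
from h import *
import pickle; c=pickle.load(open("w6.pkl","rb")); t=np.array([.4446,.0446,.0255]); R=Ro.from_euler("xyz",[180,0,189.5],degrees=True).as_matrix()
for n,u,v,z in [("oL",298,158,.006),("oR",356,158,.006),("oR mid",354,245,.006),("tailL",293,176,.033),("tailR",349,176,.033),("tail",321,168,.033),("bspot",153,229,.006),("rspot",85,219,.006)]:
    p=pix2w(c,u,v,z); print(n,(R.T@(p-t)*1000).round(1),(p*1000).round(1))
```

```text
oL [ 47.  -11.3  19.5] [400.1  25.7   6. ]
oR [47.  15.4 19.5] [395.7  52.    6. ]
oR mid [ 3.1 15.8 19.5] [439.   59.6   6. ]
tailL [ 45.3 -11.6  -7.5] [401.9  25.7  33. ]
tailR [45.3 10.2 -7.5] [398.3  47.2  33. ]
tail [48.5 -0.7 -7.5] [396.9  35.9  33. ]
bspot [ 11.7 -83.3  19.5] [446.8 -39.5   6. ]
rspot [  17.  -115.7   19.5] [447.  -72.3   6. ]
```

Emit:
{"api": "apply_moves", "payload": {"targets": [0,0.07,-0.25,0,0,0,0,0,0.07,-0.4,0,0,0,0,0,0.07,-0.4,0,0,0,0]}}

```text
time: 8.85
ee_pos: [0.4445, 0.0467, 0.0128]
tcp_rot: [180.0, 0.0, -170.5]
wrist_force: [0.9, 0.8, 1.1]
opening: 0.0213
```

Emit:
{"api": "apply_moves", "payload": {"targets": [0,0,-0.03,0,0,0,0,0,0,-0.03,0,0,0,0.42,0,0,-0.03,0,0,0,0.42,0,0,0.8,0,0,0,0.42,0,0,2,0,0,0,0.42]}}

```text
time: 9.35
ee_pos: [0.4427, 0.0463, 0.0713]
tcp_rot: [180.0, -0.2, -170.5]
wrist_force: [0.9, -0.1, 0.8]
opening: 0.036
```

```bash
python3 shot.py w7
```

```text
[  6.   -9.5 -20.9  78.4  -0.   -3.5] [0.4457 0.0467 0.0785] [-179.98    0.27 -170.53] 9.4 0.03623631406253872
```

View pics/w7.png

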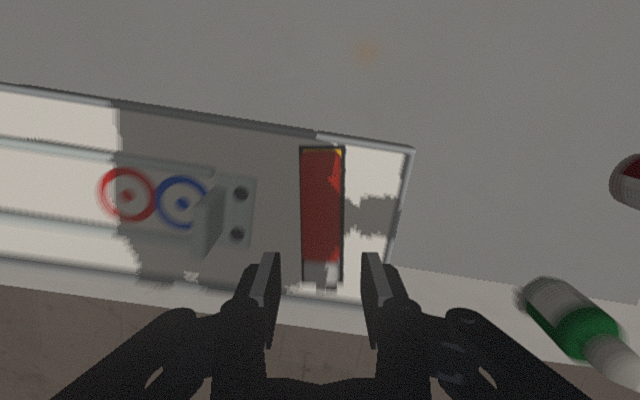

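Emit:
{"api": "apply_moves", "payload": {"targets": [0,0,1.6,0,0,-1.4,0.65,0,0,3.2,0,0,-2.8,0.65,-1.3,10.5,4.3,0,0,-17.1,0.65,-1.3,10.5,4.3,0,0,-17.1,0.65,-1.3,10.5,4.3,0,0,-17.1,0.65]}}

```text
time: 9.9
ee_pos: [0.4295, 0.1736, 0.1822]
tcp_rot: [180.0, 0.0, 150.4]
wrist_force: [0.6, 0.3, -0.0]
opening: 0.0554
```

Emit:
{"api": "apply_moves", "payload": {"targets": [-0.88,6.2,0.6,0,0,-10.57,0.65,-0.88,6.2,0.6,0,0,-10.57,0.65,-0.88,6.2,0.6,0,0,-10.57,0.65,-0.88,6.2,0.6,0,0,-10.57,0.65,-0.88,6.2,0.6,0,0,-10.57,0.65]}}

```text
time: 10.4
ee_pos: [0.4021, 0.3624, 0.1992]
tcp_rot: [-180.0, -0.0, 110.8]
wrist_force: [-0.1, -0.9, 0.5]
opening: 0.0554
```

Emit:
{"api": "apply_moves", "payload": {"targets": [0,0,0,0,0,-3.4,0.65,0,0,0,0,0,-3.4,0.65,0,0,0,0,0,-3.4,0.65,0,0,0,0,0,-3.4,0.65]}}

```text
time: 10.8
ee_pos: [0.4031, 0.3584, 0.1994]
tcp_rot: [-180.0, 0.0, 90.5]
wrist_force: [-0.1, 0.7, 1.1]
opening: 0.0555
```

```bash
python3 shot.py w8
```

```text
[ 41.6   3.    4.4  91.5  -0.  131.1] [0.4032 0.3584 0.1995] [-1.7999e+02  2.0000e-02  9.0580e+01] 10.85 0.055872270164148474
```

View pics/w8.png

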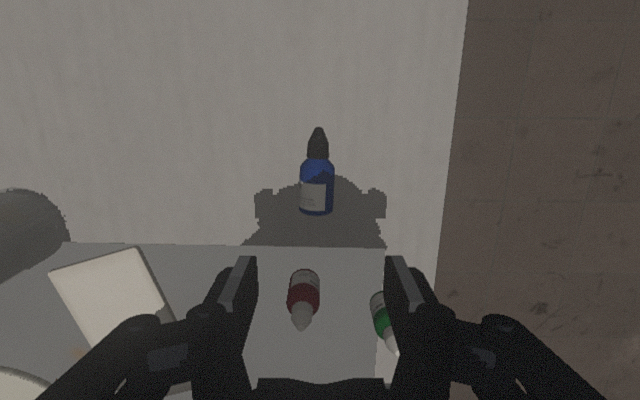

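Run:
```python
from h import *
import pickle; c=pickle.load(open("w8.pkl","rb"))
for n,u,v,z in [("tip",318.5,128,.0165),("baseL",299.5,211,.0165),("baseR",333,213,.0165),("shL",302,166,.0165),("shR",335,166,.0165),("base bottom",316,214,.006)]:
    print(n,(pix2w(c,u,v,z)*1000).round(1))
```

```text
tip [402.3 399.7  16.5]
baseL [384.3 319.7  16.5]
baseR [417.  317.9  16.5]
shL [387.1 364.5  16.5]
shR [418.  364.7  16.5]
base bottom [400.3 312.8   6. ]
```

Emit:
{"api": "apply_moves", "payload": {"targets": [0,0.8,-1,-1.43,0,-0.2,0.65,0,1.6,-2,-2.86,0,-0.25,0.65,0,1.6,-3,-4.29,0,-0.25,0.65,0,1.6,-3.6,-5.7,0,-0.25,0.65,0,1.6,-3.6,-7.1,0,-0.25,0.65]}}

```text
time: 11.35
ee_pos: [0.4027, 0.4063, 0.0895]
tcp_rot: [179.9, 42.8, 89.1]
wrist_force: [-1.0, 0.3, 0.1]
opening: 0.0555
```

Emit:
{"api": "apply_moves", "payload": {"targets": [-0.02,-0.6,-1.0,-0.4,0,0,0.65,-0.02,-1.3,-1.9,-0.4,0,0,0.65,-0.02,-1.87,-2.5,-0.4,0,0,0.65,-0.02,-1.87,-2.5,-0.4,0,0,0.65]}}

```text
time: 11.75
ee_pos: [0.4018, 0.3478, 0.014]
tcp_rot: [-180.0, 45.0, 89.0]
wrist_force: [-0.2, -0.6, 0.7]
opening: 0.0555
```

Run:
```python
from h import *
for n,b in (("side",(240,380,200,160)),("wrist",(0,400,0,640))):
  c=camera(n); save(c,n+"9")
a=cv2.imread("pics/side9.png")[250:370,270:400]; cv2.imwrite("pics/side9z.png",cv2.resize(a,None,fx=5,fy=5,interpolation=cv2.INTER_CUBIC))
o=bot.get_obs(); print(o["ee_pos"],o["tcp_rot"],o["wrist_force"],o["q"].round(1))
```

```text
[0.40259838 0.35025646 0.01729595] [179.73808963  44.73087468  88.8426804 ] [-0.84041951 -0.22914096  0.74380837] [ 53.7  40.9  20.7 108.7 -24.2 153.3]
```

View pics/side9z.png

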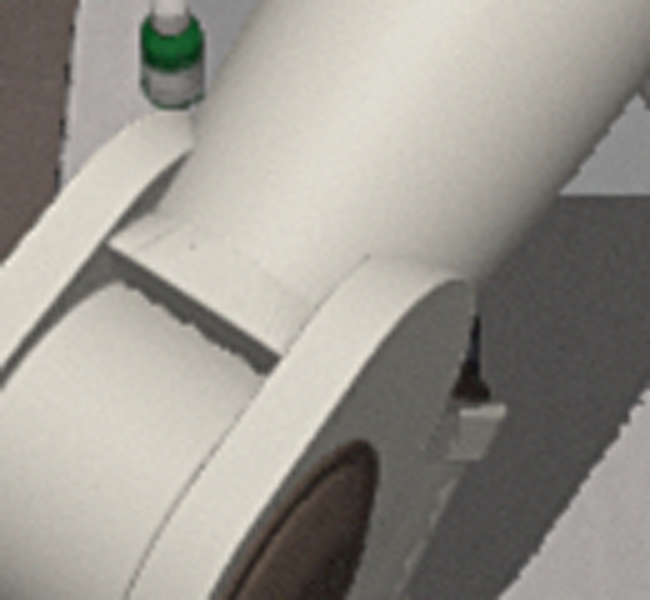

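View pics/wrist9.png

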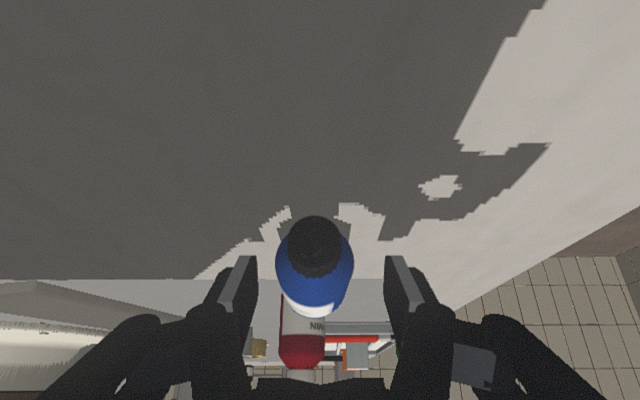

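Emit:
{"api": "apply_moves", "payload": {"targets": [-0.02,0,-0.12,0,0,0,0.65,-0.02,0,-0.12,0,0,0,0.3,-0.02,0,-0.12,0,0,0,0.2,-0.02,0,-0.12,0,0,0,0.1,-0.02,0,-0.12,0,0,0,0.1], "newtons": 40}}

```text
time: 12.35
ee_pos: [0.4021, 0.3508, 0.0139]
tcp_rot: [179.6, 44.7, 88.8]
wrist_force: [-0.1, 4.3, 5.6]
opening: 0.0315
```

Emit:
{"api": "apply_moves", "payload": {"targets": [0,0,0.3,0,0,0,0,0,0,1,0,0,0,0,0,0,2,0,0,0,0,0,0,3,0,0,0,0,0,0,4,0,0,0,0]}}

```text
time: 12.85
ee_pos: [0.4018, 0.3499, 0.1348]
tcp_rot: [179.7, 44.8, 88.8]
wrist_force: [-0.6, 0.4, -1.4]
opening: 0.0317
```

```bash
python3 shot.py w10
```

```text
[ 53.7  37.3  29.  120.4 -24.2 153.4] [0.4023 0.3504 0.1398] [179.44  44.53  88.62] 12.9 0.03179940305369229
```

View pics/w10.png

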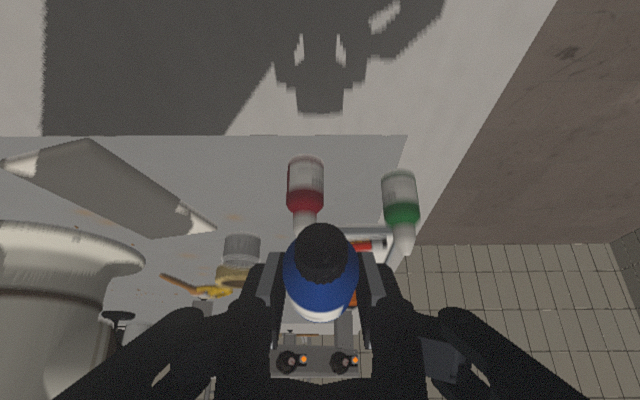

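Emit:
{"api": "apply_moves", "payload": {"targets": [0,0,1.6,0,0,0,0,0,-0.5,2.2,1.4,0,0,0,0.2,-2,2.2,2.8,-0.05,0,0,0.4,-3.6,2.2,4.2,-0.1,0,0,0.6,-5.2,2.2,5.6,-0.1,0,0]}}

```text
time: 13.4
ee_pos: [0.4178, 0.214, 0.1997]
tcp_rot: [179.8, 14.7, 88.9]
wrist_force: [1.3, -1.4, 0.7]
opening: 0.0317
```

Emit:
{"api": "apply_moves", "payload": {"targets": [0.2,-1.7,0,1.4,0,0,0,0.4,-3.4,0,2.8,0,0,0,0.6,-5.1,0,4.2,-0.1,0,0,0.8,-6.8,0,5.6,-0.1,0,0,0.94,-8.0,0,7,-0.15,0,0]}}

```text
time: 13.9
ee_pos: [0.441, 0.0142, 0.2001]
tcp_rot: [-179.7, -19.4, 88.8]
wrist_force: [2.2, 1.1, -0.8]
opening: 0.0317
```

Emit:
{"api": "apply_moves", "payload": {"targets": [0,-0.6,-1,1.4,0,0,0,0,-0.6,-2,2.4,-0.1,0,0,0,-0.6,-2.5,2.4,-0.1,0,0,0,-0.6,-2.5,2.4,-0.1,0,0,0,-0.6,-2.5,2.4,-0.1,0,0]}}

```text
time: 14.4
ee_pos: [0.4416, -0.0017, 0.1249]
tcp_rot: [-179.8, -33.4, 89.0]
wrist_force: [0.2, -0.1, -0.6]
opening: 0.0313
```

```bash
python3 shot.py w11
python3 - <<'E'
from h import *
c=camera("side"); save(c,"s11"); a=cv2.imread("pics/s11.png")[130:260,260:370]; cv2.imwrite("pics/s11z.png",cv2.resize(a,None,fx=5,fy=5,interpolation=cv2.INTER_CUBIC)[:600])
E
```

```text
[-19.8  -2.2 -14.6  89.9  31.4  67.6] [ 0.4419 -0.0015  0.1254] [-179.9   -33.44   89.08] 14.45 0.031293787916745426
```

View pics/w11.png

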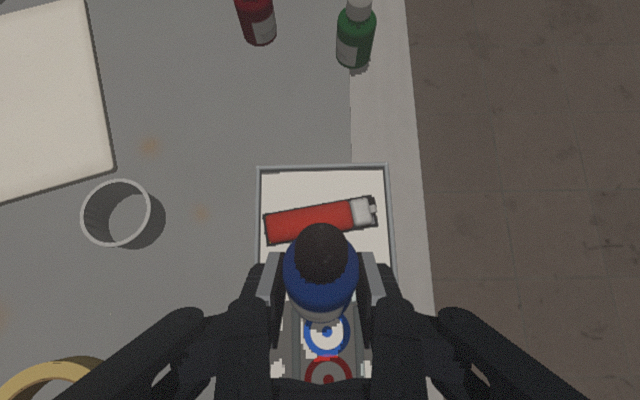

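View pics/s11z.png

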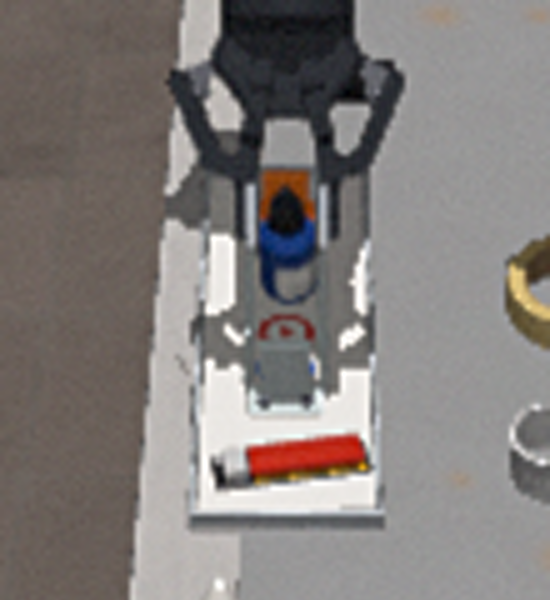

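Run:
```python
from h import *
import pickle; c=pickle.load(open("w11.pkl","rb"))
for n,u,v,z in [("b",327,332,.006),("r",329,380,.006),("TL",256,166,.014),("TR",389,163,.014),("lhead",377,200,.019),("ltail",266,238,.012),("lt tl",264,215,.019),("l hbL",349,200,.019),("l hbR",354,228,.019)]:
    print(n,(pix2w(c,u,v,z)*1000).round(1))
p=np.array([.4419,-.0015,.1254]); print(w2pix(c,p), c["origin"],c["rotation"])
```

```text
b [446.7 -39.7   6. ]
r [447.5 -72.3   6. ]
TL [390.9  90.2  14. ]
TR [500.4  91.1  14. ]
lhead [487.8  58.3  19. ]
ltail [400.3  30.7  12. ]
lt tl [399.4  47.6  19. ]
l hbL [465.8  58.6  19. ]
l hbR [468.8  36.2  19. ]
[319.20980332 266.22873356] [ 0.44227261 -0.01540272  0.28687163] [15.49802084  0.03184123 -0.90258358]
```

Emit:
{"api": "apply_moves", "payload": {"targets": [0.15,-0.7,0,1.2,0,0,0,0.15,-1.36,-0.6,1.97,0,0,0,0.15,-1.36,-1.7,1.97,0,0,0,0.15,-1.36,-1.7,1.97,0,0,0,0.15,-1.36,-1.7,1.97,0,0,0]}}

```text
time: 15.0
ee_pos: [0.4462, -0.0424, 0.0741]
tcp_rot: [-179.5, -45.3, 88.8]
wrist_force: [0.9, -0.1, 0.2]
opening: 0.0316
```

```bash
python3 shot.py w12
python3 - <<'E'
from h import *
for n,b in (("side",(130,230,280,360)),("scene",(170,250,300,380))):
  c=camera(n); save(c,n+"12"); a=cv2.imread("pics/%s12.png"%n)[b[0]:b[1],b[2]:b[3]]; cv2.imwrite("pics/%s12z.png"%n,cv2.resize(a,None,fx=6,fy=6,interpolation=cv2.INTER_CUBIC))
E
```

```text
[-28.9  10.7 -12.1  92.9  38.7  52.9] [ 0.4465 -0.0425  0.0747] [-179.59  -45.3    88.89] 15.05 0.03151187704450441
```

View pics/side12z.png

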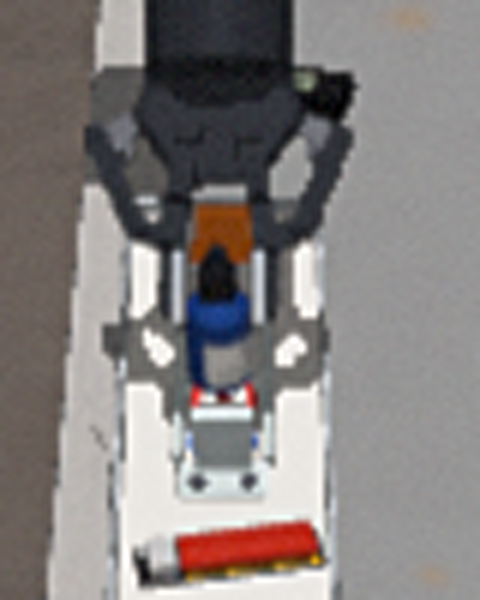

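View pics/scene12z.png

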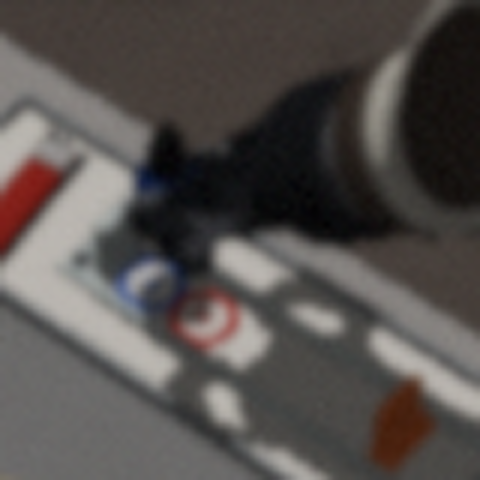

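View pics/w12.png

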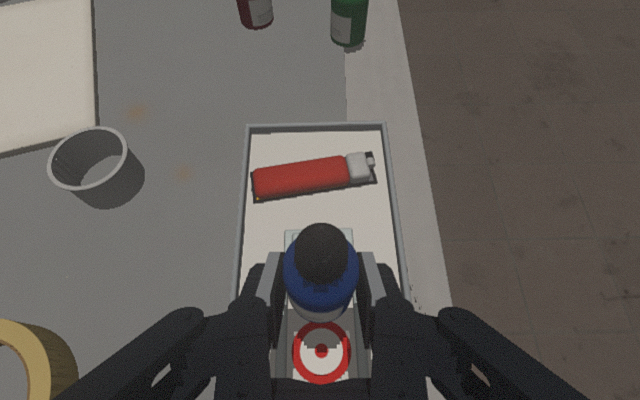

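Emit:
{"api": "apply_moves", "payload": {"targets": [0,0,-0.6,0,0,0,0,0,0,-1.05,0,0,0,0,0,0,-1.1,0,0,0,0,0,0,-1.1,0,0,0,0]}}

```text
time: 15.55
ee_pos: [0.4458, -0.0428, 0.0399]
tcp_rot: [-179.4, -45.4, 88.7]
wrist_force: [-0.5, 0.1, -0.8]
opening: 0.0317
```

Emit:
{"api": "apply_moves", "payload": {"targets": [0,0,-0.07,0,0,0,0,0,0,-0.12,0,0,0,0,0,0,-0.12,0,0,0,0]}}

```text
time: 15.85
ee_pos: [0.4461, -0.0432, 0.0366]
tcp_rot: [-179.5, -45.4, 88.7]
wrist_force: [-1.0, -0.1, 3.0]
opening: 0.0315
```

Emit:
{"api": "apply_moves", "payload": {"targets": [0,0,0,0,0,0,0.55,0,0,0,0,0,0,0.55,0,0,0,0,0,0,0.55,0,-0.6,0.6,0,0,0,0.55,0,-1.6,1.6,0,0,0,0.55]}}

```text
time: 16.35
ee_pos: [0.4447, -0.0901, 0.0834]
tcp_rot: [-179.2, -45.5, 88.6]
wrist_force: [1.3, -0.4, 0.7]
opening: 0.0469
```

```bash
python3 shot.py w13
```

```text
[-33.8  14.7  -6.2  98.   36.5  47.5] [ 0.4465 -0.0948  0.0884] [-179.7   -45.26   88.86] 16.4 0.04708875484937826
```

View pics/w13.png

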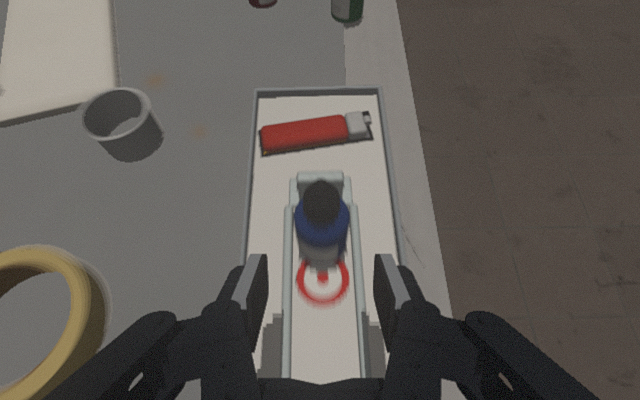

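Run:
```python
from h import *
import pickle
for f,u,v in (("w11",261,45.5),("w12",258,27.5)):
    c=pickle.load(open(f+".pkl","rb")); print((pix2w(c,u,v,0)*1000).round(1))
for f,u,v in (("w11",354,68),("w12",348,48)):
    c=pickle.load(open(f+".pkl","rb")); print("green",(pix2w(c,u,v,0)*1000).round(1))
```

```text
[389.  218.6   0. ]
[389.4 221.4   0. ]
green [477.  192.2   0. ]
green [476.1 190.6   0. ]
```

Emit:
{"api": "apply_moves", "payload": {"targets": [0,-0.3,1.6,-1,0,0,0.65,-0.2,0.3,2.8,-2.4,0,0,0.65,-0.6,1.9,3,-3.8,0,0,0.65,-0.9,3.5,3,-5.2,0,0,0.65,-1.2,5.1,3,-6.6,0,0,0.65]}}

```text
time: 16.9
ee_pos: [0.4139, 0.0419, 0.175]
tcp_rot: [179.9, -9.3, 89.1]
wrist_force: [0.8, 0.1, -1.0]
opening: 0.0555
```

Emit:
{"api": "apply_moves", "payload": {"targets": [-0.3,1.6,0,-0.95,0,0,0.65,-0.5,3.2,0,-0.95,0,0,0.65,-0.75,4.8,0,-0.95,0,0,0.65,-0.75,5.85,0,-0.95,0,0,0.65,-0.75,5.85,0,-0.95,0,0,0.65]}}

```text
time: 17.4
ee_pos: [0.3906, 0.2199, 0.1729]
tcp_rot: [-179.8, -3.8, 89.4]
wrist_force: [-0.9, -0.0, -0.8]
opening: 0.0555
```

```bash
python3 shot.py w14
```

```text
[ 27.  -11.5 -12.2  87.7   3.5 117.7] [0.3908 0.218  0.1729] [-179.78   -3.79   89.32] 17.45 0.055779544527456724
```

View pics/w14.png

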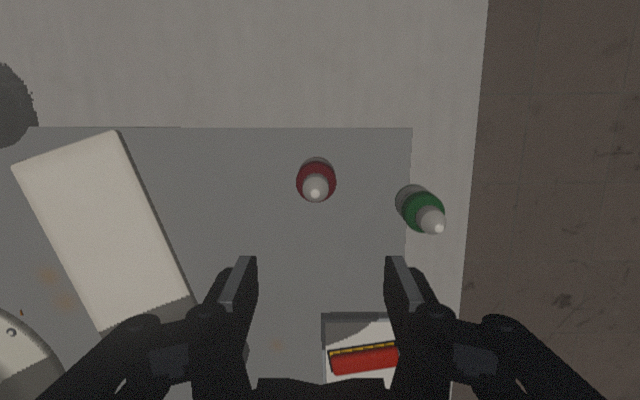

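Run:
```python
from h import *
import pickle
c=pickle.load(open("w14.pkl","rb"))
for u,v,z in ((315.5,190,.081),(316,183,.056),(317,158,0.0)): print((pix2w(c,u,v,z)*1000).round(1))
print((pix2w(c,437,222,.081)*1000).round(1))
```

```text
[388.1 235.2  81. ]
[388.2 235.2  56. ]
[388.5 247.    0. ]
[473.7 211.2  81. ]
```

Emit:
{"api": "apply_moves", "payload": {"targets": [-0.09,0.55,-0.8,-0.63,0,0,0.65,-0.09,0.55,-2.2,-0.63,0,0,0.65,-0.09,0.55,-3.6,-0.63,0,0,0.65,-0.09,0.55,-4.8,-0.63,0,0,0.65,-0.09,0.55,-4.85,-0.63,0,0,0.65]}}

```text
time: 17.95
ee_pos: [0.3863, 0.2302, 0.0234]
tcp_rot: [-179.5, 0.2, 89.0]
wrist_force: [-0.6, -0.2, -1.0]
opening: 0.0556
```

Emit:
{"api": "apply_moves", "payload": {"targets": [0,0,0,0,0,0,0.65,0,0,0,0,0,0,0.2,0,0,0,0,0,0,0.1,0,0,0,0,0,0,0.1]}}

```text
time: 18.35
ee_pos: [0.39, 0.2333, 0.0301]
tcp_rot: [180.0, -0.1, 89.1]
wrist_force: [-1.1, -0.4, 8.0]
opening: 0.0316
```

Emit:
{"api": "apply_moves", "payload": {"targets": [0,0,1.5,0,0,0,0,0,0,3,0,0,0,0,0.2,-1,4.2,0,0,0,0,0.5,-2.6,4.2,0,0,0,0,0.8,-4.2,4.2,0,0,0,0]}}

```text
time: 18.85
ee_pos: [0.4138, 0.106, 0.1566]
tcp_rot: [179.9, -0.1, 89.2]
wrist_force: [2.1, 0.8, -0.8]
opening: 0.0318
```

Emit:
{"api": "apply_moves", "payload": {"targets": [0.3,-1.6,0,0,0,0,0,0.6,-3.2,0,0,0,0,0,0.9,-4.8,0,0,0,0,0,1.08,-6.4,-0.5,0,0,0,0,1.08,-6.4,-0.5,0,0,0,0]}}

```text
time: 19.35
ee_pos: [0.4451, -0.0899, 0.1385]
tcp_rot: [-179.9, 0.1, 88.8]
wrist_force: [-0.8, 1.2, -1.0]
opening: 0.0318
```

```bash
python3 shot.py w15;python3 - <<'E'
from h import *
for n,b in (("side",(130,230,280,360)),):
  c=camera(n); save(c,n+"15"); a=cv2.imread("pics/%s15.png"%n)[b[0]:b[1],b[2]:b[3]]; cv2.imwrite("pics/%s15z.png"%n,cv2.resize(a,None,fx=6,fy=6,interpolation=cv2.INTER_CUBIC))
E
```

```text
[-11.2  -9.  -13.7  85.4  -0.   80. ] [ 0.4451 -0.0878  0.1391] [-1.7988e+02 -1.0000e-02  8.8810e+01] 19.4 0.03188302541504714
```

View pics/w15.png

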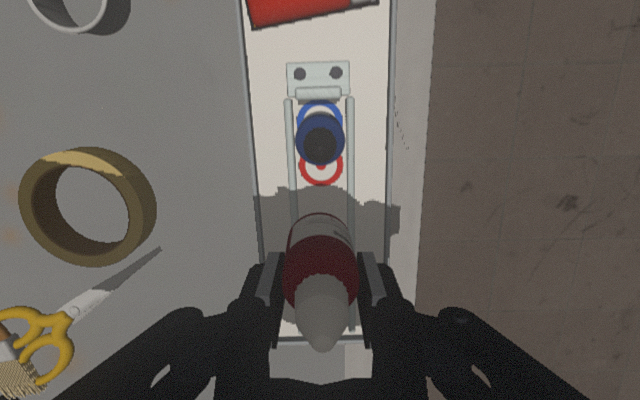

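View pics/side15z.png

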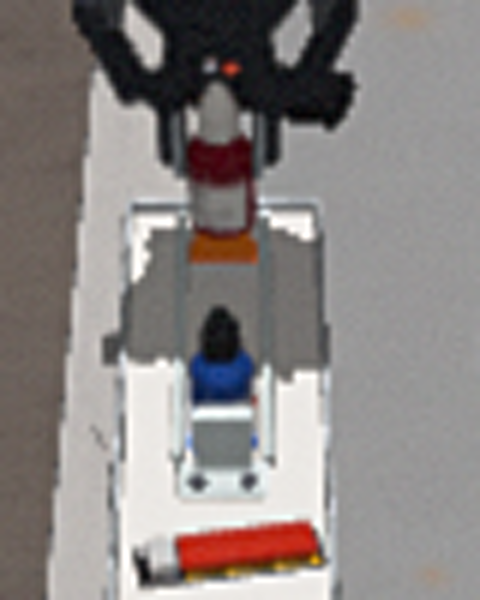

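Run:
```python
from h import *
import pickle
c=pickle.load(open("w15.pkl","rb"))
for n,u,v,z in (("cap",320,145,.087),("shoulder",320.5,138.5,.062),("railL",290,110,.02),("railR",350,110,.02),("railL2",295,205,.02),("railR2",353,205,.02),("red spot",321,166,.006),("plate front top?",320,96,.046),("plate backtop",320,88,.046)): print(n,(pix2w(c,u,v,z)*1000).round(1))
```

```text
cap [446.7 -43.   87. ]
shoulder [447.  -43.1  62. ]
railL [425.6 -28.3  20. ]
railR [468.4 -29.3  20. ]
railL2 [ 426.  -100.1   20. ]
railR2 [ 471.1 -101.1   20. ]
red spot [446.8 -72.7   6. ]
plate front top? [447.2 -18.5  46. ]
plate backtop [447.4 -13.6  46. ]
```

Emit:
{"api": "apply_moves", "payload": {"targets": [0.06,0.15,-1.2,0,0,0,0,0.06,0.15,-2.2,0,0,0,0,0.06,0.15,-2.9,0,0,0,0,0.06,0.15,-3.2,0,0,0,0,0.06,0.15,-3.2,0,0,0,0]}}

```text
time: 19.95
ee_pos: [0.4468, -0.0796, 0.0427]
tcp_rot: [-179.8, -0.0, 89.2]
wrist_force: [0.3, -0.3, -0.1]
opening: 0.032
```

Emit:
{"api": "apply_moves", "payload": {"targets": [0,-0.1,-0.1,0,0,0,0,0,-0.1,-0.2,0,0,0,0,0,-0.1,-0.23,0,0,0,0,0,-0.1,-0.23,0,0,0,0]}}

```text
time: 20.35
ee_pos: [0.4473, -0.0838, 0.0363]
tcp_rot: [-179.9, -0.0, 89.1]
wrist_force: [0.4, -0.3, 0.7]
opening: 0.0317
```

Emit:
{"api": "apply_moves", "payload": {"targets": [0,0,-0.05,0,0,0,0,0,0,-0.05,0,0,0,0.55,0,0,-0.05,0,0,0,0.55,0,0,0.5,0,0,0,0.55,0,0,2,0,0,0,0.55]}}

```text
time: 20.85
ee_pos: [0.4447, -0.0833, 0.093]
tcp_rot: [-179.5, -0.1, 89.1]
wrist_force: [0.9, 0.9, 0.6]
opening: 0.0472
```

Emit:
{"api": "apply_moves", "payload": {"targets": [0,0,1.5,0,0,0,0.55,0,-0.5,2.5,0,0,0,0.2,0,-1.5,2.5,0,0,0,0,0,-1.5,2.5,0,0,0,0]}}

```text
time: 21.25
ee_pos: [0.4475, -0.1309, 0.1717]
tcp_rot: [-180.0, 0.0, 89.0]
wrist_force: [-0.2, -0.5, -0.5]
opening: 0.0037
```

```bash
python3 shot.py w16
```

```text
[-16.2  -7.3  -8.7  88.7  -0.   74.8] [ 0.447  -0.1297  0.1709] [-1.7988e+02 -1.0000e-02  8.8980e+01] 21.3 -0.0003486345048938954
```

View pics/w16.png

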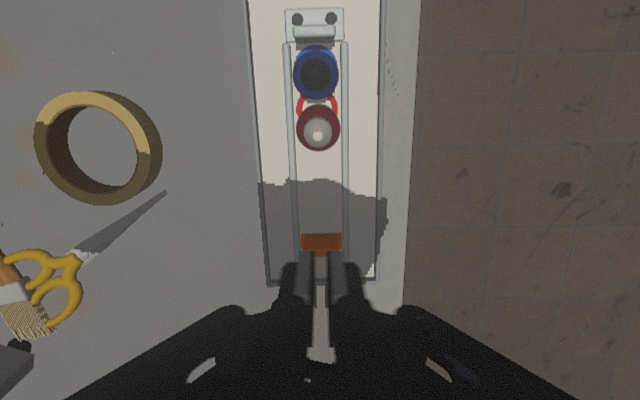

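Run:
```python
from h import *
import pickle
c=pickle.load(open("w16.pkl","rb"))
for n,u,v,z in (("stop front top",320,233,.043),("stop back top?",320,249,.043),("L",301,240,.043),("R",341,240,.043),("rail back",290,283,.02),("tray edge",320,285,.014),("redcap",317.5,131,.087),("bluecap",315.5,71,.087),("red sh",318,127,.062),("blue sh",316,72,.062)): print(n,(pix2w(c,u,v,z)*1000).round(1))
```

```text
stop front top [ 447.5 -169.4   43. ]
stop back top? [ 447.3 -184.1   43. ]
L [ 431.6 -175.5   43. ]
R [ 465.  -176.1   43. ]
rail back [ 418.1 -230.    20. ]
tray edge [ 446.4 -236.4   14. ]
redcap [447.5 -80.4  87. ]
bluecap [447.  -44.7  87. ]
red sh [447.7 -80.7  62. ]
blue sh [447.1 -44.4  62. ]
```

Emit:
{"api": "apply_moves", "payload": {"targets": [0,-1.5,-0.3,0,0,0,0,0,-2.5,-1,0,0,0,0,0,-2.6,-2.4,0,0,0,0,0,-2.6,-3.8,0,0,0,0,0,-2.6,-4.3,0,0,0,0]}}

```text
time: 21.8
ee_pos: [0.4445, -0.2053, 0.0373]
tcp_rot: [-179.5, -0.2, 89.1]
wrist_force: [-0.9, -0.1, 0.3]
opening: -0.0003
```

Emit:
{"api": "apply_moves", "payload": {"targets": [0,0,-0.2,0,0,0,0,0,0,-0.3,0,0,0,0,0,0,-0.3,0,0,0,0]}}

```text
time: 22.1
ee_pos: [0.4479, -0.2068, 0.0343]
tcp_rot: [-180.0, 0.0, 89.1]
wrist_force: [0.3, 0.0, -0.4]
opening: -0.0002
```

```bash
python3 shot.py w17; python3 -c "
from h import *
o=bot.get_obs();print(o['ee_pos'],o['wrist_force'])"
```

```text
[-24.8  -1.8 -18.7  73.1  -0.   66.1] [ 0.4479 -0.2069  0.0344] [-1.7999e+02  3.0000e-02  8.9130e+01] 22.15 -0.0001481924103810631
[ 0.44794327 -0.20688473  0.0344488 ] [-0.60972364  0.23811763 -0.06223296]
```

View pics/w17.png

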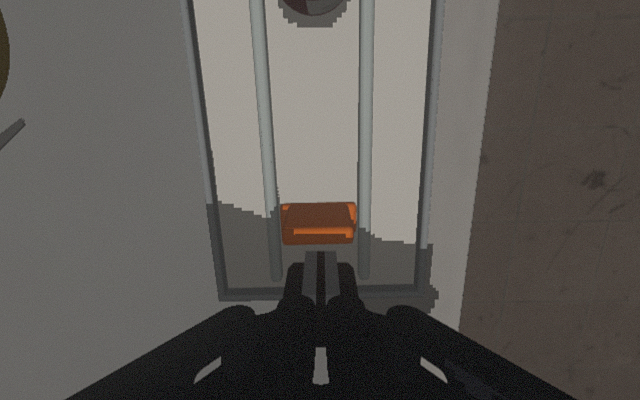

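Emit:
{"api": "apply_moves", "payload": {"targets": [0,0.5,-0.07,0,0,0,0,0,1,-0.07,0,0,0,0,0,1.5,-0.07,0,0,0,0,0,2,-0.07,0,0,0,0,0,2.4,-0.07,0,0,0,0]}}

```text
time: 22.65
ee_pos: [0.447, -0.1332, 0.031]
tcp_rot: [-179.9, -0.0, 89.1]
wrist_force: [1.0, -3.9, 2.5]
opening: 0.0003
```

Emit:
{"api": "apply_moves", "payload": {"targets": [0,0.1,0,0,0,0,0,0,0.2,0,0,0,0,0,0,0.3,0,0,0,0,0]}}

```text
time: 22.95
ee_pos: [0.4468, -0.1257, 0.0306]
tcp_rot: [-179.8, -0.0, 89.1]
wrist_force: [-0.9, -3.4, 2.2]
opening: 0.0
```

```bash
python3 shot.py w18
```

```text
[-15.7  -5.6 -22.7  73.   -0.   75.2] [ 0.4468 -0.1254  0.0306] [-1.7984e+02 -3.0000e-02  8.9090e+01] 23.0 -1.0794886237073362e-05
```

View pics/w18.png

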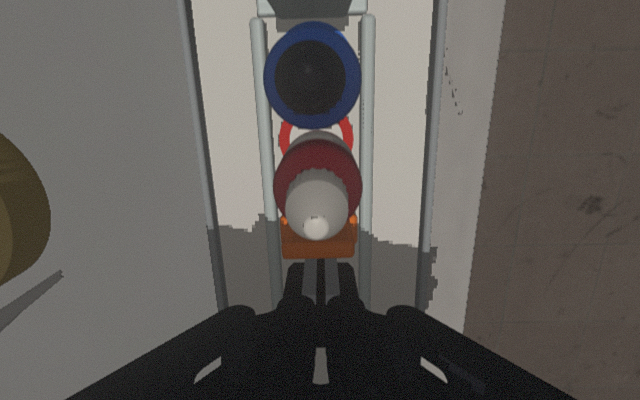

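Emit:
{"api": "apply_moves", "payload": {"targets": [0,0.1,0,0,0,0,0,0,0.2,0,0,0,0,0,0,0.3,0,0,0,0,0,0,0.4,0,0,0,0,0,0,0.47,0,0,0,0,0]}}

```text
time: 23.5
ee_pos: [0.4468, -0.1115, 0.0306]
tcp_rot: [-179.8, -0.0, 89.1]
wrist_force: [-1.5, -3.8, 1.7]
opening: -0.0002
```

Now small steps, one call each.

Emit:
{"api": "apply_moves", "payload": {"targets": [0,0.05,0,0,0,0,0,0,0.1,0,0,0,0,0]}}

```text
time: 23.7
ee_pos: [0.4468, -0.1085, 0.0306]
tcp_rot: [-179.8, -0.0, 89.1]
wrist_force: [-1.9, -3.6, 1.3]
opening: 0.0002
```

Emit:
{"api": "apply_moves", "payload": {"targets": [0,0.04,0,0,0,0,0,0,0.07,0,0,0,0,0]}}

```text
time: 23.9
ee_pos: [0.4468, -0.1064, 0.0306]
tcp_rot: [-179.8, -0.0, 89.1]
wrist_force: [-2.4, -4.0, 2.1]
opening: 0.0
```

Emit:
{"api": "apply_moves", "payload": {"targets": [0,0.04,0,0,0,0,0]}}

```text
time: 24.0
ee_pos: [0.4468, -0.1053, 0.0306]
tcp_rot: [-179.8, -0.0, 89.1]
wrist_force: [-2.0, -3.6, 1.0]
opening: -0.0001
```

Emit:
{"api": "apply_moves", "payload": {"targets": [0,0.04,0,0,0,0,0]}}

```text
time: 24.1
ee_pos: [0.4468, -0.1046, 0.0306]
tcp_rot: [-179.8, 0.1, 89.1]
wrist_force: [-3.0, -12.1, 0.2]
opening: -0.0
```

Emit:
{"api": "apply_moves", "payload": {"targets": [0,0.04,0,0,0,0,0]}}

```text
time: 24.2
ee_pos: [0.4468, -0.1044, 0.0307]
tcp_rot: [-179.8, 0.2, 89.1]
wrist_force: [-4.1, -17.6, -0.1]
opening: 0.0007
```

Emit:
{"api": "apply_moves", "payload": {"targets": [0,-0.02,0,0,0,0,0]}}

```text
time: 24.3
ee_pos: [0.4468, -0.1046, 0.0306]
tcp_rot: [-179.8, 0.1, 89.1]
wrist_force: [-3.7, -8.5, 0.7]
opening: 0.0002
```

Emit:
{"api": "apply_moves", "payload": {"targets": [0,0,0,0,0,0,0]}}

```text
time: 24.4
ee_pos: [0.4468, -0.1046, 0.0306]
tcp_rot: [-179.8, 0.1, 89.1]
wrist_force: [-3.1, -9.1, 0.6]
opening: -0.0002
```

Emit:
{"api": "apply_moves", "payload": {"targets": [0,0.012,0,0,0,0,0]}}

```text
time: 24.5
ee_pos: [0.4468, -0.1045, 0.0307]
tcp_rot: [-179.8, 0.2, 89.0]
wrist_force: [-4.0, -12.6, 0.5]
opening: -0.0003
```

Emit:
{"api": "apply_moves", "payload": {"targets": [0,0,0,0,0,0,0,0,0,0,0,0,0,0]}}

```text
time: 24.7
ee_pos: [0.4468, -0.1045, 0.0306]
tcp_rot: [-179.8, 0.2, 89.0]
wrist_force: [-3.9, -12.7, 0.2]
opening: 0.0001
```

Emit:
{"api": "apply_moves", "payload": {"targets": [0,-0.05,0,0,0,0,0,0,-0.3,0,0,0,0,0,0,-1.5,0.3,0,0,0,0,0,-2,1.8,0,0,0,0,0,-2,3.4,0,0,0,0]}}

```text
time: 25.2
ee_pos: [0.4462, -0.1643, 0.1327]
tcp_rot: [-179.7, -0.1, 89.0]
wrist_force: [-0.6, 0.1, 0.2]
opening: -0.0001
```

Emit:
{"api": "apply_moves", "payload": {"targets": [0,0.5,1.5,0,0,0,0,0,0.8,2.5,0,0,0,0,0,0.8,2.5,0,0,0,0]}}

```text
time: 25.5
ee_pos: [0.4488, -0.1389, 0.2124]
tcp_rot: [179.7, 0.0, 89.2]
wrist_force: [1.4, 0.9, -0.8]
opening: -0.0003
```

```bash
python3 shot.py w19
python3 - <<'E'
from h import *
for n,b in (("side",(130,230,280,360)),("scene",(170,250,290,390))):
  c=camera(n); save(c,n+"19"); a=cv2.imread("pics/%s19.png"%n)[b[0]:b[1],b[2]:b[3]]; cv2.imwrite("pics/%s19z.png"%n,cv2.resize(a,None,fx=6,fy=6,interpolation=cv2.INTER_CUBIC))
E
```

```text
[-17.3  -6.5  -3.7  92.7   0.   73.6] [ 0.4482 -0.1391  0.2098] [179.88  -0.    89.15] 25.55 3.177727480843784e-05
```

View pics/w19.png

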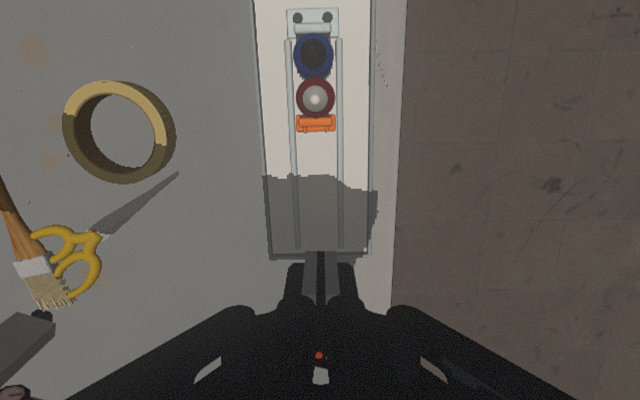

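View pics/side19z.png

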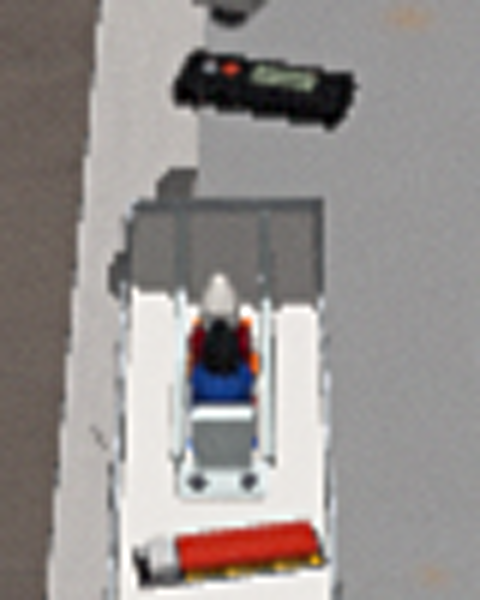

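Run:
```python
import cv2
a=cv2.imread("pics/w19.png")
cv2.imwrite("pics/w19a.png",cv2.resize(a[0:145,265:365],None,fx=4,fy=4,interpolation=cv2.INTER_CUBIC))
from h import *
import pickle
c=pickle.load(open("w19.pkl","rb"))
for n,u,v,z in (("bluecap",314,54,.087),("redcap",315.5,99,.087),("stop front top",315.5,115.5,.043)): print(n,(pix2w(c,u,v,z)*1000).round(1))
```

```text
bluecap [447.5 -40.   87. ]
redcap [448.  -70.3  87. ]
stop front top [447.4 -85.5  43. ]
```

View pics/w19a.png

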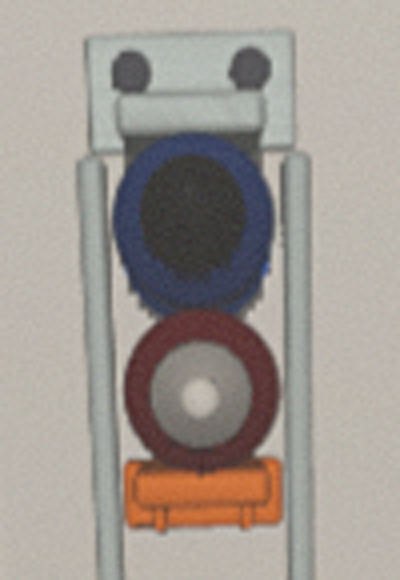

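```bash
python3 -c "
from workcell import bot
print(bot.job_done()); print(bot.get_obs()['time'])"
```

```text
the job is handed in; nothing more can be done
None
the job is handed in; nothing more can be done
```

I handed the job in at about 25.6 s of the 72 s. No verdict is reported.

**What I did**
- **Lighter:** I laid it flat on its outline with the metal head on the grey end. The first grasp missed: the fingers shut on top of it. I lifted, looked again and gripped it properly.
- **Blue bottle:** I gripped it at 45°, swung it upright and set it in the lane at the end plate.
- **Red bottle:** I set it upright in the lane behind the blue one.
- **Stop:** I pushed it from behind with closed fingers. Sliding it took about 4 N, and the row went snug with the tool at y ≈ -0.105 m. I pressed it home, held it briefly, backed straight off and left it there.

**Press force:** The force between the bottles was not measured directly; I worked it out from the wrist force less the sliding friction.

| Moment | Wrist force | Estimated force between bottles |
|---|---|---|
| Brief peak | 17.6 N | about 14 N |
| Held about 0.3 s | about 12.7 N | about 9 N |

**Last checks**
- **Bottles:** The last pictures show both upright in the lane, touching each other, the end plate and the stop. They read about 0 to 3 mm from their circles along the lane. The two cap pixels I picked put the bottles 30 mm apart, less than the 33 mm possible, so my readings are off by about 3 mm.
- **Stop:** Its face reads about 15 to 16.5 mm from the red bottle's axis, against the 19.5 mm limit.
- **Lighter:** It lies within its outline in the pictures.
- **Bystanders:** The green bottle had not moved when last measured, partway through. The thermometer showed in the last side view and I never went near it, but I did not measure it.

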